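Lay a tall post stand down over a stop bar

TASK

Without gripping or lifting it, use the fingers only to push the tall post stand along the bench, still upright, until the foot is square against the stop bar of the aluminium fixture. Then push the post over the bar so that it tips onto its side, lands gently between the two horns of the saddle and stays there, with the foot still at the bar. Leave everything else on the bench where it is, and finish clear.

Things in the scene. Friction and masses are not known exactly. Their poses are not given: they have to be found in the camera images.
- stand: Tall post stand, loose, 0.55 to 0.9 kg. Black foot 120 (x) x 80 (y) x 20 mm, both 80 mm end edges rounded to full half-rounds of 10 mm radius; 12 mm steel rod from its middle up to 240 mm; 28 mm collar on the rod at 70 to 90 mm. Origin: centre of the underside; z along the rod, x to the end facing the stop bar. Starts upright, foot 30 to 70 mm short of the bar, up to 0.15 rad out of square.
- toe (a point): On the stand: centre of the half-round at the foot's +x end, 10 mm above the underside and 10 mm inside the end. The stand tips about this line, which stays 10 mm above the bench.
- rod_top (a point): On the stand: middle of the rod's upper end, 240 mm above the underside. The heavy foot makes the stand swing back upright until tipped about 73 degrees (1.27 rad); from there it goes over by itself and rests on the saddle at about 80 degrees (1.4 rad).
- rod_mid (a point): On the stand: point on the rod's axis 131 mm above the underside, the part that comes to lie on the saddle.
- fixture: Aluminium lay-down fixture, fixed. Origin: at bench level, middle of the stop bar's face towards the stand; x points away from the stand, the way the post is to fall (roughly to the robot's right). Stop bar: x 0 to 14 mm, 140 mm along y, 22 mm high. A flat strip 6 mm thick, 50 mm wide leads to the saddle. The stand starts within 12 mm of the fixture's middle line (y = 0).
- saddle (a point): On the fixture: middle of the saddle's rubber pad, upper surface, 79 mm above the bench, 110 mm beyond the stop face. The saddle block is 20 mm along x, 84 mm along y; two horns, 10 mm thick, 64 mm clear between them, rise at its sides to 106 mm. The laid rod passes above the bar and overhangs the saddle by about 100 mm.
- short_stand: Bystander: a short post stand of the same make-up, foot 80 x 60 x 16 mm, 110 mm tall in all. Origin: centre of its underside.
- barrel_a: Bystander: black lens barrel standing upright, 34 mm in diameter, 62 mm tall. Origin: centre of its underside.
- barrel_b: Bystander: black lens barrel standing upright, 30 mm in diameter, 55 mm tall. Origin: centre of its underside.
- bottle: Bystander: amber bottle with black cap, 38 mm in diameter, 75 mm tall. Origin: centre of its underside.
- scale: Bystander: flat pocket scale, 90 (x) x 130 (y) x 19 mm. Origin: centre of its underside.
- driver: Bystander: screwdriver 150 mm long lying on the bench. Origin: on the bench below its middle.
- spacer: Bystander: aluminium ring lying flat, 38 mm in diameter, 10 mm high. Origin: centre of its underside.
Things that resemble listed ones, but are neither listed nor needed, are in the scene too. What is shaped like the stand but red is not meant.

How it is judged:
On the way, in this order (a step that is already met when the one before it is completed fails the run):
1. the stand, upright, has its foot square against the stop bar (angle between stand's own z axis and vertical below 0.1 rad and x of toe in the frame of fixture above -0.016 m and angle between the x axis of stand and the x axis of fixture, either way round below 0.12 rad), for 0.2 s.
2. the post is tipped past 75 degrees (angle between stand's own z axis and vertical above 1.31 rad), for 0.2 s.
At the end, for the whole second after the job is handed in: The stand lies at rest tipped 75 to 85 degrees, its rod on the saddle's pad between the horns (rod axis within 30 mm of the middle line), the foot's rounded end down on the bench within 15 mm of the stop bar (angle between stand's own z axis and vertical between 1.31 and 1.48 rad and x of toe in the frame of fixture between -0.025 and 0 m and height (world z) of toe below 0.02 m and y of rod_mid in the frame of fixture between -0.03 and 0.03 m and z of rod_mid in the frame of fixture between 0.076 and 0.096 m and contact force between stand and fixture above 0.1 N and linear speed of stand below 0.02 m/s and angular speed of stand below 0.1 rad/s); the robot touches nothing.
It fails at once if the stand was lifted: its foot's rounded front end came more than 12 mm off the bench (height (world z) of toe above 0.022 m).
It fails at once if the rod was gripped between the fingers instead of pushed (contact force between the fingers and stand above 0.5 N and x of the grasp point in the frame of stand between -0.008 and 0.008 m and y of the grasp point in the frame of stand between -0.008 and 0.008 m and z of the grasp point in the frame of stand between 0.025 and 0.245 m).
It fails at once if the stand did not land gently: tipped past 57 degrees, it turned faster than 1.5 rad/s (about 0.35 m/s at the rod's top) (angle between stand's own z axis and vertical above 1 rad and angular speed of stand above 1.5 rad/s).
It fails at once if a bystander was moved more than 20 mm (distance of any of short_stand, barrel_a, barrel_b, bottle, scale, driver, spacer from where it was at the start of the episode above 0.02 m).
It also fails if it takes over 51 s, if anything falls off the work surface, if the arm or the gripper's body presses on something with over 40 N, if the wrist force passes 120 N, or if a joint passes its speed limit or range.

ROBOT

A 6-joint arm with a two-finger parallel gripper is mounted at the origin on the work surface. World frame = base frame: x ahead of the robot, y to its left, z up, the work surface at z = 0. Lengths are in m, angles in rad, forces in N, time in s.
With the tool pointing down it reaches from about 0.425 to 1.125 m from the base axis. Payload 14.9 kg.
Tool frame: the origin (TCP) lies at the very end of the fingers, on their centre line; the grasp point (between the pads) lies 19 mm behind it; x points along the fingers, z is the direction in which the jaws open and shut, and the axes are right-handed (so a half turn about x gives the same grasp; the last joint's range is limited). The gripper opens to 91 mm and grips with 3 to 60 N. Pads are 32 mm wide; open, the fingers measure 118 mm over their backs; the gripper's body (76 mm by 178 mm) begins 60 mm behind the grasp point.
Start: joints at [-1.212, 0.379, 1.734, -0, 1.028, -0.033], TCP at [0.267, -0.647, 0.214] pointing down, gripper open.
Joint ranges: [-2.77, 2.77], [-0.74, 2.19], [0, 2.66], [-1.06, 4.2], [0.31, 2.87], [-3.08, 3.08]. Speed limits (rad/s): [1.89, 1.89, 2.39, 3.14, 3.14, 3.14].

INTERFACE

Orientations are given as a unit quaternion [x, y, z, w].
In Python, from cell import ctrl gives the robot as it stands. The module is installed in compiled form; this text tells all that it offers. Calls block until the motion is done:
- ctrl.move_ptp(position, orientation): joint-space move of the TCP to a pose.
- ctrl.servo_line(position, rotation=None, vel=0.15): straight line of the TCP; rotation=None keeps the orientation; vel is the mean speed in m/s.
- ctrl.movej(angles): joint-space move.
- ctrl.move_gripper(opening, grasp_force=None): opening from 0.0 (shut) to 1.0 (fully open); grasp_force is the grip in N (None keeps the last); returns when the fingers have stopped.
- ctrl.dwell(seconds).
- ctrl.inverse_kinematics(position, orientation): joint angles nearest the present ones, or None.
- ctrl.read_camera(name): name is "scene" or "top"; returns (picture, depth): 384x512x3 uint8, red, green, blue; 384x512 float32, m along the optical axis (not along the pixel's ray), 0 where there is no reading.
- ctrl.camera_params(name): a dict with "vertical_fov" (degrees; the focal length in pixels is half the picture's height over the tangent of half this angle, whatever the lens; pixels are square), "cx", "cy" (the principal point, pixels), "R" (3x3) and "t" (3): a world point X has camera coordinates R X + t. Camera axes: x right, y down, z forward; pixel columns grow to the right and rows downward; lengths in m; the calibration is good to about 2 mm. A picture is of the moment at which its call begins. camera_params takes no time and is no camera call.
A pose or a line that the arm cannot do raises ctrl.Unreachable and nothing moves.
- ctrl.close_job(): hands the job in, once; it reports no verdict.
Readings, each from a call of its own:
- ctrl.get_clock(): time.
- ctrl.get_qpos(): joint angles.
- ctrl.get_dq(): joint speeds.
- ctrl.get_joint_efforts(): joint torques, N m.
- ctrl.get_eef_pos(): TCP position.
- ctrl.get_tcp_rot(): TCP orientation.
- ctrl.get_ft_force(): force on the tool from outside, world axes, zero at the start.
- ctrl.get_wrist_torque(): the same for the moment, N m.
- ctrl.get_grip_width(): opening from 0.0 (shut) to 1.0 (fully open).
Only numpy, scipy, OpenCV 4.12 (cv2) and the standard library are available. Lean on these libraries where they do the work, as an engineer would, in place of code of your own. Each camera call takes 0.05 s, during which the arm holds its last target.

## Working session

There is one attempt and no reset: what is moved stays moved. The work goes in short steps, each a Python script; the robot and the scene stay as the last script left them, time stands still between calls to the robot, and variables do not carry over. Pictures are saved under pics/ and viewed, and the job is handed in when it is done.

```bash
mkdir -p pics; ls
cat > h.py <<'E'
import numpy as np, cv2
from cell import ctrl
def grab(n,f=None):
    p,d=ctrl.read_camera(n)
    if f: cv2.imwrite('pics/'+f,p[:,:,::-1])
    return p,d
def cam(n):
    c=ctrl.camera_params(n); f=192/np.tan(np.radians(c['vertical_fov'])/2)
    return f,c['cx'],c['cy'],np.array(c['R']),np.array(c['t'])
def cloud(n,d):
    f,cx,cy,R,t=cam(n); v,u=np.mgrid[0:384,0:512]
    P=np.stack([(u-cx)/f*d,(v-cy)/f*d,d],-1)
    return (P-t)@R
def ray(n,u,v,z):
    f,cx,cy,R,t=cam(n); o=-R.T@t; r=R.T@np.array([(u-cx)/f,(v-cy)/f,1])
    return o+r*(z-o[2])/r[2]
E
python3 - <<'E'
from h import *
for n in ('scene','top'):
    p,d=grab(n,n+'0.png'); print(cam(n),(d>0).mean())
    np.savez(n+'0.npz',p=p,d=d)
    cv2.imwrite('pics/%s0b.png'%n,cv2.resize(p[:,:,::-1],(800,600),interpolation=cv2.INTER_CUBIC))
print(ctrl.get_clock(),ctrl.get_eef_pos(),ctrl.get_tcp_rot(),ctrl.get_ft_force())
E
```

```text
pics
(np.float64(377.92802430728534), 257.42964084414876, 194.26482501129067, array([[-0.34789832,  0.93747191, -0.01063873],
       [ 0.58352557,  0.20763831, -0.78510142],
       [-0.73380152, -0.27934344, -0.61927585]]), array([ 0.24606767, -0.21080287,  1.45937954])) 0.9962259928385416
(np.float64(354.47121499067777), 247.73074282613052, 188.32799608283983, array([[-0.010721  , -0.99991444,  0.00749424],
       [-0.98080245,  0.00905612, -0.1947936 ],
       [ 0.19470906, -0.00943875, -0.98081563]]), array([-0.04813327,  0.6034018 ,  0.88564743])) 0.9960174560546875
0.1 [ 0.26715755 -0.64664417  0.21336512] [ 0.39331665  0.58802647 -0.39292929  0.58748059] [-0.22691529  0.26608958 -0.58176653]
```

View pics/scene0b.png

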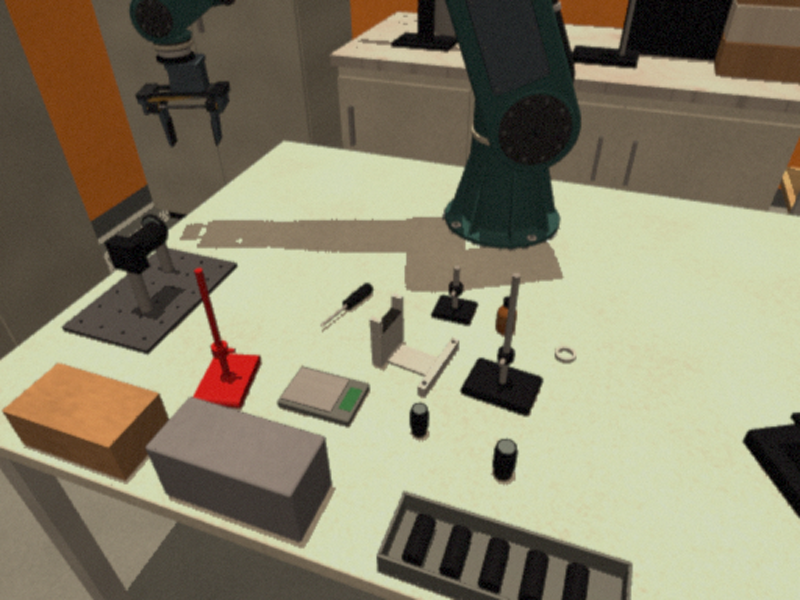

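View pics/top0b.png

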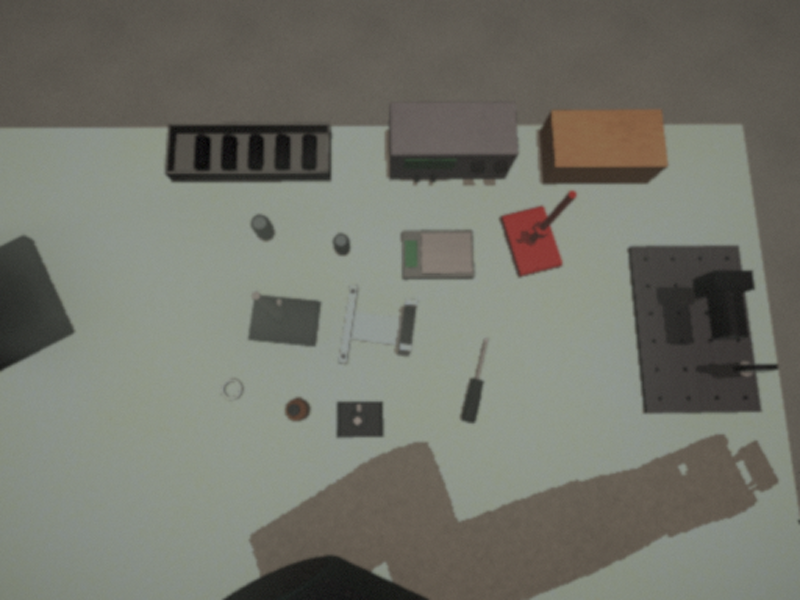

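The stand foot is at about (284,321) in the 800-px top view, with the bar at (348,323) and the saddle at (406,325) to its right. The red decoy stand is at (530,240). Next I'll take measurements from the depth clouds and foot contours.

Run:
```python
from h import *
C={n:cloud(n,np.load(n+'0.npz')['d']) for n in('scene','top')}
D={n:np.load(n+'0.npz') for n in C}
s=lambda a:np.round(a,4)
for n in C:
    f,cx,cy,R,t=cam(n);print(n,'cam at',s(-R.T@t))
T=C['top'];p=D['top']['p'].astype(int)
print('bench z',np.median(T[240:250,60:120,2]), np.median(C['scene'][250:270,360:380,2]))
k=512/800
def box(n,u0,v0,u1,v1): 
    m=np.zeros((384,512),bool); m[int(v0*k):int(v1*k),int(u0*k):int(u1*k)]=1; return m
# regions in top
for name,b in dict(foot=(240,285,328,355),bar=(332,280,365,368),saddle=(390,295,422,362),short=(330,395,390,445),ba=(245,208,280,245),bb=(328,228,355,258),bottle=(280,392,315,425),scale=(395,225,480,282),driver=(455,335,495,425),ring=(215,372,250,405)).items():
    m=box('top',*b)&(T[...,2]>0.004); P=T[m]
    print(name,m.sum(),'min',s(P.min(0)),'max',s(P.max(0)),'med',s(np.median(P,0)))
```

```text
scene cam at [1.2795 0.2208 0.7409]
top cam at [ 0.4189 -0.0452  0.9866]
bench z -2.5184154290997338e-05 0.00109023362106093
foot 1303 min [ 0.4189 -0.0452  0.004 ] max [0.6339 0.2096 0.9866] med [0.5626 0.1237 0.0201]
bar 402 min [ 0.4189 -0.0452  0.004 ] max [0.6357 0.0462 0.9866] med [0.5563 0.0113 0.021 ]
saddle 425 min [ 0.4189 -0.114   0.004 ] max [ 0.6119 -0.0452  0.9866] med [ 0.5458 -0.0821  0.0782]
short 699 min [ 0.355  -0.0476  0.004 ] max [0.4293 0.036  0.9866] med [ 0.3953 -0.0049  0.016 ]
ba 185 min [0.7153 0.1463 0.004 ] max [0.7804 0.2075 0.066 ] med [0.727  0.1645 0.0576]
bb 121 min [ 0.4189 -0.0452  0.0048] max [0.715  0.0405 0.9866] med [0.6963 0.026  0.0539]
bottle 194 min [ 0.394  -0.0452  0.0045] max [0.4302 0.1252 0.9866] med [0.4122 0.0962 0.0511]
scale 1449 min [ 0.4189 -0.224   0.0041] max [ 0.7378 -0.0452  0.9866] med [ 0.6837 -0.1459  0.0177]
driver 346 min [ 0.3877 -0.2406  0.0041] max [ 0.532  -0.0452  0.9866] med [ 0.4322 -0.1992  0.0218]
ring 96 min [ 0.4189 -0.0452  0.0042] max [0.4775 0.2371 0.9866] med [0.4478 0.2186 0.0096]
```

Run:
```python
import cv2
for n,b in(('top',(140,170,290,300)),('scene',(220,160,380,290))):
    p=cv2.imread(f'pics/{n}0.png'); c=p[b[1]:b[3],b[0]:b[2]]
    cv2.imwrite(f'pics/{n}0c.png',cv2.resize(c,(750 if n=='top' else 720,650 if n=='xx' else 585),interpolation=cv2.INTER_NEAREST))
```

```text
(no output)
```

View pics/top0c.png

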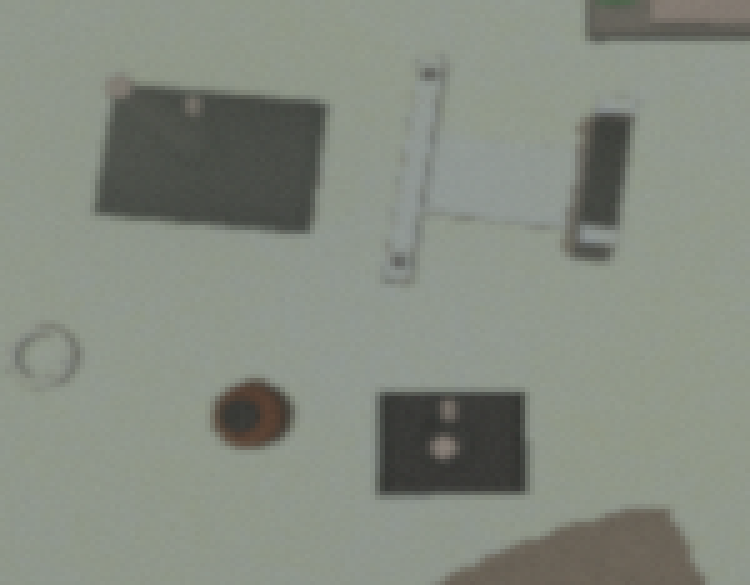

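View pics/scene0c.png

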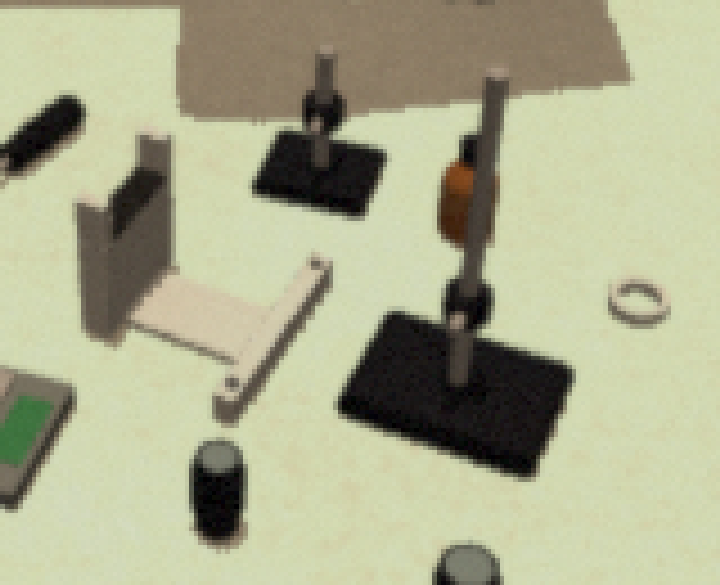

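```bash
cat >> h.py <<'E'
def reg(n,P,d,u0,v0,u1,v1,z0,z1,k=512/800):
    m=np.zeros((384,512),bool); m[int(v0*k):int(v1*k),int(u0*k):int(u1*k)]=1
    return m&(d>0)&(P[...,2]>z0)&(P[...,2]<z1)
def edge(Q):
    r=cv2.minAreaRect(Q[:,:2].astype(np.float32)*1000); return r
E
python3 - <<'E'
from h import *
d=np.load('top0.npz')['d'];T=cloud('top',d);p=np.load('top0.npz')['p'].astype(int)
ds=np.load('scene0.npz')['d'];S=cloud('scene',ds);ps=np.load('scene0.npz')['p'].astype(int)
s=lambda a:np.round(a,4)
dark=p.sum(2)<270
m=reg('top',T,d,240,280,328,355,0.014,0.026)
def pix(m,z):
    # project mask outline to plane z
    c=max(cv2.findContours(m.astype(np.uint8),0,2)[0],key=len)[:,0]
    return c
def pc(m,z):
    n,l,st,_=cv2.connectedComponentsWithStats(m.astype(np.uint8)); i=1+st[1:,4].argmax(); m=l==i
    v,u=np.nonzero(m); X=np.array([ray('top',a,b,z) for a,b in zip(u,v)])
    r=cv2.minAreaRect((X[:,:2]*1000).astype(np.float32)); return m.sum(),np.round(r[0],1),np.round(r[1],1),r[2],s(X.mean(0))
print('foot',pc(m,0.02)); print('footdark',pc(reg('top',T,d,240,280,328,355,-.1,0.026)&dark,0.02))
print('bar',pc(reg('top',T,d,332,280,365,368,0.014,0.03),0.022))
print('pad',pc(reg('top',T,d,390,295,425,362,0.07,0.09),0.079))
print('saddle all',pc(reg('top',T,d,390,295,425,362,0.07,0.12),0.09))
h=reg('top',T,d,390,290,430,365,0.097,0.12);v,u=np.nonzero(h);print('horns',np.c_[u,v].tolist() and s(T[h]))
mm=reg('top',T,d,230,280,328,355,0.05,0.3);print('rod top pts',s(T[mm]))
ms=reg('scene',S,ds,440,260,545,385,0.1,0.3)
r=S[ms]; r=r[np.abs(r[:,1]-.12)<.1]
for z in (.11,.13,.15,.17,.19,.21,.23): q=r[abs(r[:,2]-z)<.01];print(z,len(q),s(np.median(q,0)) if len(q) else '')
h=reg('scene',S,ds,360,285,410,370,0.097,0.12);print('horns scene',s(S[h].min(0)),s(S[h].max(0)));
b=reg('scene',S,ds,410,330,465,400,0.015,0.03);q=S[b];print('bar scene',len(q),edge(q))
E
```

```text
foot (np.int64(1046), array([567.1, 127.9]), array([118.1,  80.2]), 83.66548156738281, array([0.5637, 0.1244, 0.02  ]))
footdark (np.int64(969), array([566.9, 126.6]), array([116.2,  78.5]), 83.72146606445312, array([0.5618, 0.1217, 0.02  ]))
bar (np.int64(265), array([559.4,  15.6]), array([ 14.4, 139.5]), 81.63582611083984, array([0.5586, 0.0157, 0.022 ]))
pad (np.int64(189), array([546.5, -86.3]), array([20. , 64.4]), 81.74165344238281, array([ 0.5469, -0.0864,  0.079 ]))
saddle all (np.int64(273), array([545.5, -86. ]), array([20.7, 88.5]), 82.33220672607422, array([ 0.5449, -0.0859,  0.09  ]))
horns [[ 0.5869 -0.0822  0.1039]
 [ 0.5869 -0.0848  0.1036]
 [ 0.5864 -0.0872  0.1065]
 [ 0.5862 -0.0897  0.1073]
 [ 0.5847 -0.0823  0.1017]
 [ 0.5842 -0.0847  0.1046]
 [ 0.5835 -0.0871  0.1082]
 [ 0.5837 -0.0896  0.1068]
 [ 0.5841 -0.0923  0.1045]
 [ 0.584  -0.0948  0.1048]
 [ 0.5836 -0.0972  0.1073]
 [ 0.584  -0.0999  0.1049]
 [ 0.5814 -0.0821  0.106 ]
 [ 0.5815 -0.0846  0.1053]
 [ 0.5811 -0.087   0.1072]
 [ 0.5809 -0.0895  0.1081]
 [ 0.5815 -0.0922  0.1046]
 [ 0.5812 -0.0947  0.1065]
 [
[... 5694 characters left out ...]
5548 0.1342 0.0925]
 [0.5552 0.1321 0.09  ]
 [0.5549 0.1293 0.0915]
 [0.5556 0.1276 0.087 ]
 [0.5557 0.1252 0.086 ]
 [0.5556 0.1225 0.087 ]
 [0.5565 0.1211 0.0809]
 [0.5579 0.1202 0.0712]
 [0.5544 0.1344 0.0784]
 [0.5541 0.1315 0.0798]
 [0.5537 0.1284 0.0828]
 [0.5543 0.1266 0.0784]
 [0.5545 0.1243 0.077 ]]
0.11 26 [0.5726 0.1278 0.1097]
0.13 31 [0.5727 0.128  0.1297]
0.15 30 [0.5725 0.1278 0.1505]
0.17 32 [0.5729 0.1283 0.1687]
0.19 35 [0.5728 0.1276 0.1894]
0.21 36 [0.5726 0.1277 0.21  ]
0.23 35 [0.5724 0.1279 0.2297]
horns scene [ 0.5043 -0.1014  0.0972] [ 0.5899 -0.072   0.1094]
bar scene 234 ((565.9013671875, 39.41571807861328), (66.95318603515625, 140.8890838623047), 82.04674530029297)
```

```bash
cat >> h.py <<'E'
from scipy.spatial.transform import Rotation as Rot
a=np.radians(82.0)
ex=np.array([-np.cos(a),-np.sin(a),0]); ey=np.array([-ex[1],ex[0],0]); ez=np.array([0,0,1.])
bar=np.array([0.5594,0.0156,0]); O=bar-0.007*ex
F=lambda x,y,z: O+x*ex+y*ey+z*ez
def inF(P): return np.stack([(P-O)@ex,(P-O)@ey,(P-O)@ez],-1)
def ori(phi,mode,sg=1):
    # tool x down, tilted by phi like the stand; mode 'y': jaws along ey; 'x': jaws in xz plane
    tx=-np.sin(phi)*ex-np.cos(phi)*ez
    tz=sg*(ey if mode=='y' else np.cos(phi)*ex-np.sin(phi)*ez)
    return Rot.from_matrix(np.c_[tx,np.cross(tz,tx),tz]).as_quat()
E
python3 - <<'E'
from h import *
print(inF(np.array([[.567,.1283,0],[.5465,-.0863,.079]])).round(4))
print(Rot.from_quat(ctrl.get_tcp_rot()).as_matrix().round(2))
for m in 'xy':
  for sg in (1,-1):
    for pos in (F(-.206,-.008,.006),F(-.2,-.008,.35)):
      q=ctrl.inverse_kinematics(pos,ori(0,m,sg)); print(m,sg,pos.round(3),None if q is None else np.round(q,2))
for sg in(1,-1):
  for ph in (0,20,40,50,60,70,80):
    r=[]
    for pos in (F(-.04,-.008,.24),F(.1,-.008,.2),F(.2,-.008,.12)):
      q=ctrl.inverse_kinematics(pos,ori(np.radians(ph),'x',sg)); r.append(None if q is None else np.round(q,2).tolist())
    print(sg,ph,r)
E
```

```text
[[-0.1057 -0.0082  0.    ]
 [ 0.1097  0.0014  0.079 ]]
[[-0.    0.92  0.38]
 [ 0.    0.38 -0.92]
 [-1.    0.   -0.  ]]
x 1 [0.581 0.228 0.006] [ 0.34  0.57  1.93 -0.    0.64  2.05]
x 1 [0.58  0.222 0.35 ] [ 0.33  0.12  1.8  -0.    1.22  2.04]
x -1 [0.581 0.228 0.006] [ 0.34  0.57  1.93 -0.    0.64 -1.1 ]
x -1 [0.58  0.222 0.35 ] [ 0.33  0.12  1.8  -0.    1.22 -1.1 ]
y 1 [0.581 0.228 0.006] [ 0.34  0.57  1.93 -0.    0.64  0.48]
y 1 [0.58  0.222 0.35 ] [ 0.33  0.12  1.8  -0.    1.22  0.47]
y -1 [0.581 0.228 0.006] [ 0.34  0.57  1.93 -0.    0.64 -2.67]
y -1 [0.58  0.222 0.35 ] [ 0.33  0.12  1.8  -0.    1.22 -2.67]
1 0 [[0.07, 0.13, 2.0, -0.0, 1.01, 1.78], [-0.18, 0.15, 2.06, -0.0, 0.93, 1.53], [-0.36, 0.29, 2.07, -0.0, 0.78, 1.35]]
1 20 [[-0.09, 0.12, 2.04, 0.42, 1.0, 1.39], [-0.35, 0.19, 2.05, 0.4, 1.02, 1.13], [-0.52, 0.35, 2.03, 0.4, 0.94, 0.92]]
1 40 [[-0.24, 0.19, 2.07, 0.79, 1.12, 1.03], [-0.49, 0.29, 2.03, 0.7, 1.2, 0.83], [-0.64, 0.46, 1.97, 0.65, 1.18, 0.66]]
1 50 [[-0.3, 0.24, 2.08, 0.94, 1.22, 0.88], [-0.54, 0.35, 2.02, 0.82, 1.32, 0.72], [-0.69, 0.54, 1.94, 0.74, 1.31, 0.58]
[... 543 characters left out ...]
5, 0.19, 2.05, 0.4, 1.02, -2.01], [-0.52, 0.35, 2.03, 0.4, 0.94, -2.22]]
-1 40 [[-0.24, 0.19, 2.07, 0.79, 1.12, -2.11], [-0.49, 0.29, 2.03, 0.7, 1.2, -2.31], [-0.64, 0.46, 1.97, 0.65, 1.18, -2.48]]
-1 50 [[-0.3, 0.24, 2.08, 0.94, 1.22, -2.26], [-0.54, 0.35, 2.02, 0.82, 1.32, -2.42], [-0.69, 0.54, 1.94, 0.74, 1.31, -2.56]]
-1 60 [[-0.35, 0.31, 2.08, 1.06, 1.33, -2.38], [-0.58, 0.43, 2.0, 0.91, 1.43, -2.5], [-0.72, 0.61, 1.9, 0.81, 1.44, -2.63]]
-1 70 [[-0.39, 0.39, 2.08, 1.16, 1.45, -2.48], [-0.61, 0.51, 1.99, 0.99, 1.56, -2.58], [-0.75, 0.7, 1.87, 0.88, 1.58, -2.68]]
-1 80 [[-0.41, 0.47, 2.07, 1.25, 1.57, -2.57], [-0.63, 0.59, 1.97, 1.06, 1.68, -2.63], [-0.77, 0.78, 1.84, 0.94, 1.71, -2.72]]
```

Run:
```python
from h import *
ctrl.servo_line(np.array(ctrl.get_eef_pos())+[0,0,.17],vel=.25)
ctrl.move_ptp(F(-.215,-.009,.33),ori(0,'y'))
ctrl.move_gripper(0.4)
print(ctrl.get_clock(),ctrl.get_grip_width())
ctrl.servo_line(F(-.215,-.009,.008),vel=.2)
print(ctrl.get_clock(),inF(np.array(ctrl.get_eef_pos())),ctrl.get_ft_force())
p,d=grab('scene','scene1.png')
cv2.imwrite('pics/scene1b.png',cv2.resize(p[100:330,200:450,::-1],(650,598)))
```

```text
5.15 0.4000505123847394
6.9083 [-0.21534104 -0.00840393  0.00897482] [ 0.10656256 -0.39978711  0.42014955]
```

View pics/scene1b.png

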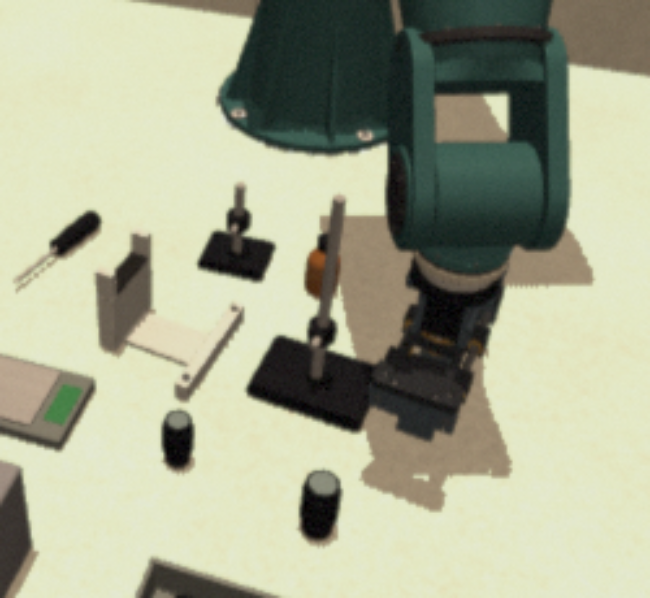

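The fingers, at about (420,400), are just behind the heel and clear of it. Next I push, watching the force along ex.

Run:
```python
from h import *
ctrl.servo_line(F(-.185,-.0085,.007),vel=.08)
f0=np.array(ctrl.get_ft_force());print('pre',f0.round(2))
ctrl.servo_line(F(-.160,-.0085,.007),vel=.05)
print('mid',(np.array(ctrl.get_ft_force())-f0)@ex)
ctrl.servo_line(F(-.141,-.0085,.007),vel=.04)
x=-.141
while x<-.126:
    f=-(np.array(ctrl.get_ft_force())-f0)@ex
    print(round(x,4),inF(np.array(ctrl.get_eef_pos()))[0].round(4),f.round(2))
    if f>12: break
    x+=.0015; ctrl.servo_line(F(x,-.0085,.007),vel=.02)
print(ctrl.get_clock())
p,d=grab('top','top2.png');np.savez('top2.npz',p=p,d=d)
cv2.imwrite('pics/top2b.png',cv2.resize(p[150:290,130:300,::-1],(728,600)))
p,d=grab('scene');np.savez('scene2.npz',p=p,d=d)
cv2.imwrite('pics/scene2b.png',cv2.resize(p[130:310,200:400,::-1],(660,594)))
```

```text
pre [ 0.32 -0.69 -0.16]
mid -0.24173675391757826
-0.141 -0.1407 0.05
-0.1395 -0.1396 2.92
-0.138 -0.1381 4.76
-0.1365 -0.137 9.67
-0.135 -0.1367 21.76
9.7583
```

View pics/top2b.png

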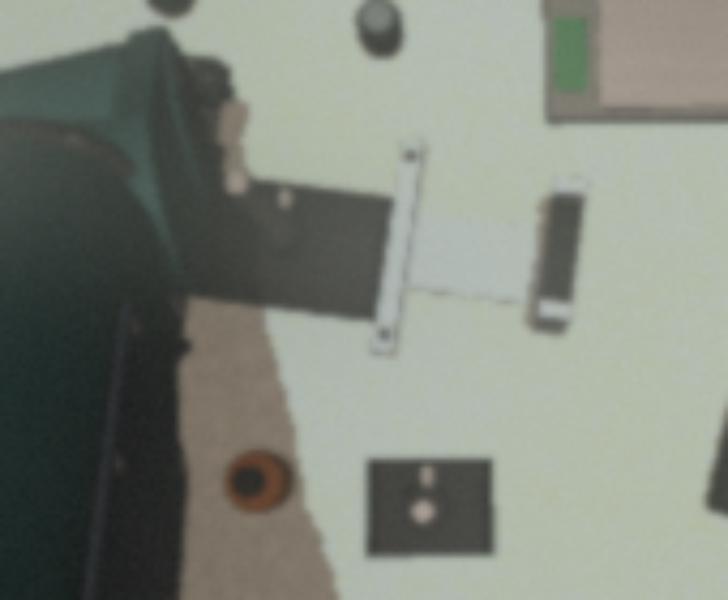

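View pics/scene2b.png

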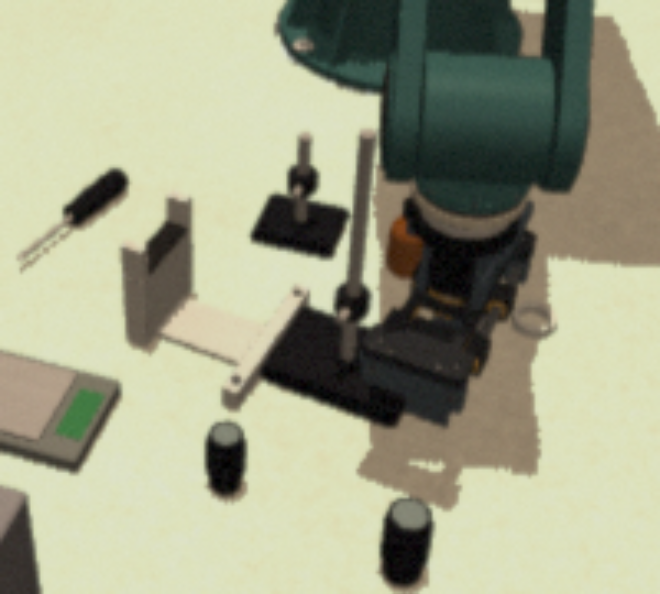

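The foot sits flush along the bar (top view edge near x≈390 px) and the post is still upright. I'll hold briefly, back off, rise, and re-measure the stand.

Run:
```python
from h import *
ctrl.dwell(.25)
ctrl.servo_line(F(-.185,-.0085,.010),vel=.1)
ctrl.servo_line(F(-.20,-.0085,.32),vel=.25)
ctrl.move_ptp(F(-.19,.003,.33),ori(0,'x'))
print(ctrl.get_clock())
s=lambda a:np.round(a,4)
p,ds=grab('scene');S=cloud('scene',ds)
cv2.imwrite('pics/scene3b.png',cv2.resize(p[100:310,200:420,::-1],(628,600)))
Q=inF(S.reshape(-1,3)); Q=Q[(ds.ravel()>0)&(Q[:,0]>-.09)&(Q[:,0]<-.03)&(abs(Q[:,1])<.04)]
for z in (.12,.15,.18,.21,.23): q=Q[abs(Q[:,2]-z)<.012];print(z,len(q),s(np.median(q,0)),s(q.min(0)),s(q.max(0)))
f=inF(S.reshape(-1,3)); f=f[(ds.ravel()>0)&(f[:,2]>.014)&(f[:,2]<.026)&(f[:,0]<-.001)&(f[:,0]>-.14)&(abs(f[:,1])<.07)]
print('foot scene',edge(f))
p,d=grab('top');T=cloud('top',d);f=inF(T.reshape(-1,3));k=d.ravel()>0
q=f[k&(f[:,2]>.1)&(f[:,2]<.25)&(abs(f[:,0]+.06)<.04)&(abs(f[:,1])<.04)];print('rod top',len(q),s(np.median(q[q[:,2]>.236],0)) )
q=f[k&(f[:,2]>.012)&(f[:,2]<.027)&(f[:,0]<-.002)&(f[:,0]>-.14)&(abs(f[:,1])<.07)];print('foot top',edge(q))
q=f[k&(f[:,2]>.014)&(f[:,2]<.03)&(f[:,0]>0)&(f[:,0]<.02)&(abs(f[:,1])<.08)];print('bar',edge(q),ctrl.get_ft_force())
```

```text
13.5333
0.12 33 [-0.0606 -0.0039  0.1192] [-0.0643 -0.0089  0.1081] [-0.0527 -0.0012  0.1313]
0.15 35 [-0.0593 -0.0044  0.1498] [-0.0641 -0.0086  0.138 ] [-0.0536 -0.0016  0.1616]
0.18 39 [-0.0598 -0.004   0.1786] [-0.0639 -0.0097  0.1685] [-0.0529 -0.0011  0.1905]
0.21 41 [-0.0596 -0.0042  0.2084] [-0.0645 -0.0076  0.1983] [-0.0527 -0.0011  0.2214]
0.23 50 [-0.0597 -0.0043  0.2329] [-0.0644 -0.0134  0.2187] [-0.0533 -0.0004  0.2419]
foot scene ((-59.69261932373047, -7.696846008300781), (117.13671875, 83.56742858886719), 0.04018407687544823)
rod top 90 [-0.0598 -0.0094  0.24  ]
foot top ((-60.812564849853516, -9.164962768554688), (80.09649658203125, 117.32877349853516), 89.98599243164062)
bar ((6.9628472328186035, 0.115509033203125), (139.63661193847656, 14.11428165435791), 89.5942153930664) [ 0.65531256 -0.01146988  0.0785476 ]
```

View pics/scene3b.png

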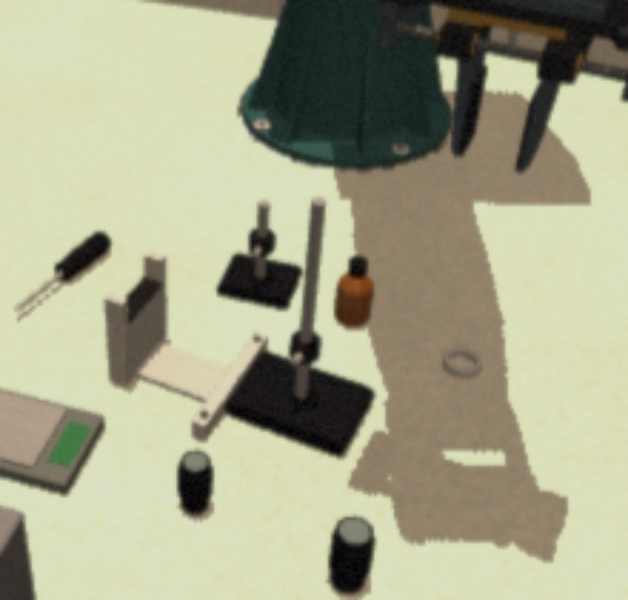

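Step 1 is met: the rod sits at fixture x=−60 mm, y=−9 mm, about 0° out of square. I'll now plan the tipping arc with the fingers loosely straddling the rod. The rear finger pushes, and the front finger only eases the fall. There is play on both sides, and the grasp point is kept off the rod. I'm checking IK before moving.

```bash
cat >> h.py <<'E'
G=0.0364; ZC=0.203; K=0.7; YT=0.0027; TOE=np.array([-.010,.010])
def pose(th,g=G,dx=0):
    ph=K*th; al=th-ph
    Ps=np.array([-.006+dx,ZC])+g/2*np.array([np.cos(al),np.sin(al)])   # stand x,z of TCP
    r=Ps-np.array([.05,.01])
    x=TOE[0]+r[0]*np.cos(th)+r[1]*np.sin(th); z=TOE[1]-r[0]*np.sin(th)+r[1]*np.cos(th)
    return F(x,YT,z),ori(ph,'x')
E
python3 - <<'E'
from h import *
for t in (0,20,40,60,70,75,80):
    th=np.radians(t);al=th*(1-K);zc=ZC;s=(.24-zc-G*np.sin(al))/np.cos(al);c=G*np.cos(al)-s*np.sin(al)-.012
    P,o=pose(th);q=ctrl.inverse_kinematics(P,o)
    print(t,'fork overlap',round(s*1e3,1),'play mm',round(c*1e3,1),inF(P).round(3),None if q is None else np.round(q,2))
E
```

```text
0 fork overlap 37.0 play mm 24.4 [-0.048  0.003  0.203] [ 0.08  0.2   2.   -0.    0.95  1.79]
20 fork overlap 33.4 play mm 20.7 [0.021 0.003 0.206] [-0.16  0.17  2.04  0.3   0.96  1.38]
40 fork overlap 30.1 play mm 17.3 [0.087 0.003 0.185] [-0.38  0.25  2.04  0.55  1.05  1.  ]
60 fork overlap 27.1 play mm 14.3 [0.143 0.003 0.143] [-0.56  0.42  1.99  0.72  1.19  0.71]
70 fork overlap 25.7 play mm 12.8 [0.164 0.003 0.115] [-0.63  0.53  1.95  0.78  1.26  0.6 ]
75 fork overlap 25.0 play mm 12.1 [0.173 0.003 0.1  ] [-0.65  0.58  1.93  0.8   1.3   0.56]
80 fork overlap 24.3 play mm 11.4 [0.181 0.003 0.084] [-0.68  0.64  1.91  0.82  1.34  0.51]
```

Run:
```python
from h import *
P,o=pose(0,dx=-.0122)
ctrl.servo_line(P+[0,0,.13],rotation=o,vel=.15)
ctrl.servo_line(P,vel=.1)
f0=np.array(ctrl.get_ft_force());np.save('f0.npy',f0);print('in',(f0).round(2),ctrl.get_clock())
for t in (0,6,12,20,28):
    P,o=pose(np.radians(t)); ctrl.servo_line(P,rotation=o,vel=.05)
    f=np.array(ctrl.get_ft_force())-f0; print(t,inF(f+O).round(2),round(ctrl.get_clock(),2))
p,ds=grab('scene');S=cloud('scene',ds)
cv2.imwrite('pics/scene4b.png',cv2.resize(p[60:310,170:430,::-1],(624,600)))
```

```text
in [-1.08 -0.49  0.18] 16.1
0 [-1.25  1.14 -0.44] 16.49
6 [-2.1   0.57 -1.19] 17.06
12 [-2.05  0.71  0.31] 17.62
20 [-1.82  1.08  0.22] 18.33
28 [-2.38  0.46  1.1 ] 19.04
```

View pics/scene4b.png

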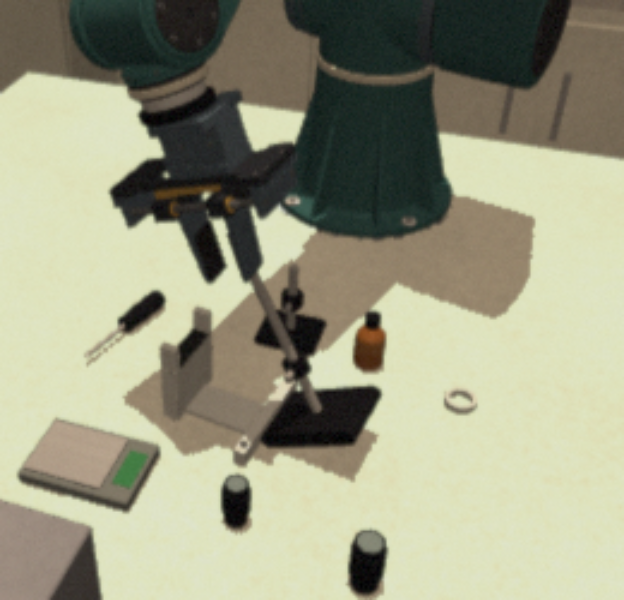

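The stand is tipping about the bar, with its rod at (280,320) between the fingers and the foot still at the bar. Contact forces are only about 2 N. I'll carry on, slowing near the balance point.

Run:
```python
from h import *
f0=np.load('f0.npy')
for t in (38,48,56,62,66):
    P,o=pose(np.radians(t)); ctrl.servo_line(P,rotation=o,vel=.05 if t<57 else .03)
    f=np.array(ctrl.get_ft_force())-f0; print(t,inF(f+O).round(2),round(ctrl.get_clock(),2))
    if np.linalg.norm(f)>15: break
p,ds=grab('scene')
cv2.imwrite('pics/scene5b.png',cv2.resize(p[60:310,170:430,::-1],(624,600)))
```

```text
38 [-1.62  1.23 -0.35] 19.94
48 [-1.68  0.5  -0.23] 20.79
56 [-0.72  0.36 -0.1 ] 21.5
62 [-1.05  0.74  0.36] 22.35
66 [-1.05  0.1  -0.73] 22.97
```

View pics/scene5b.png

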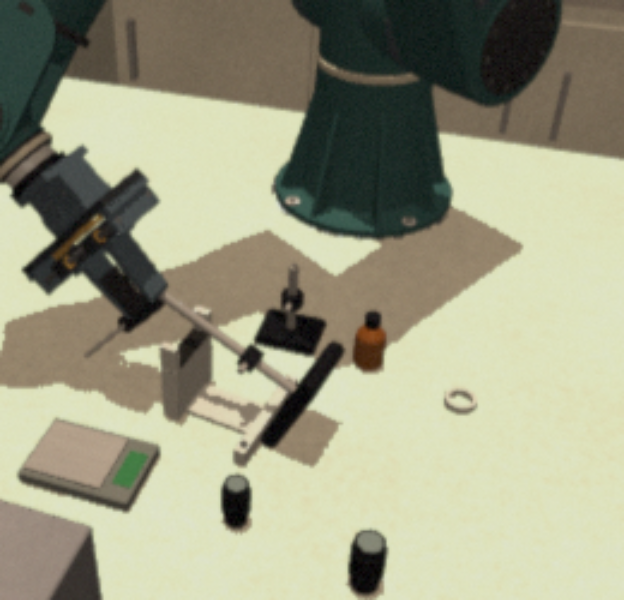

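The rod, at about 66° and (215,335), leans over the saddle with the foot at the bar. Now for the slow pass through the balance point.

Run:
```python
from h import *
f0=np.load('f0.npy')
for t in (68,70,72,74,76,77.5,79):
    P,o=pose(np.radians(t)); ctrl.servo_line(P,rotation=o,vel=.015)
    f=np.array(ctrl.get_ft_force())-f0; print(t,inF(f+O).round(2),round(ctrl.get_clock(),2))
    if np.linalg.norm(f)>12: break
ctrl.dwell(.2)
f=np.array(ctrl.get_ft_force())-f0; print(t,inF(f+O).round(2),round(ctrl.get_clock(),2))
s=lambda a:np.round(a,4)
p,ds=grab('scene');S=cloud('scene',ds)
cv2.imwrite('pics/scene6b.png',cv2.resize(p[60:310,170:430,::-1],(624,600)))
f=inF(S.reshape(-1,3)); f=f[(ds.ravel()>0)]
for x in (.03,.05,.07,.09,.125,.14,.155):
    q=f[(abs(f[:,0]-x)<.006)&(abs(f[:,1])<.03)&(f[:,2]>.05)&(f[:,2]<.13)]
    if len(q):print(x,len(q),s(np.median(q,0)),s(q.max(0)))
```

```text
68 [-0.62  1.26  0.28] 23.63
70 [-0.63  1.11  0.21] 24.26
72 [-0.04  1.15  0.46] 24.88
74 [-0.22  0.56  0.24] 25.51
76 [-0.96  0.81  0.37] 26.13
77.5 [-0.74  1.26 -0.16] 26.63
79 [-8.11  1.53  9.89] 27.14
79 [-8.24  1.75  9.84] 27.34
0.03 19 [ 0.0292 -0.0034  0.0738] [ 0.0358 -0.0013  0.0785]
0.05 52 [0.0492 0.0024 0.0817] [0.0558 0.0184 0.0899]
0.07 20 [ 0.0706 -0.005   0.0819] [ 0.0759 -0.0015  0.0859]
0.09 22 [ 0.0902 -0.0048  0.0867] [0.096  0.0005 0.0899]
0.125 22 [ 0.1224 -0.0048  0.0927] [0.1295 0.0062 0.0959]
0.14 18 [ 0.1401 -0.0056  0.0968] [ 0.1456 -0.0008  0.1001]
0.155 16 [ 0.1546 -0.0039  0.099 ] [ 0.1595 -0.0006  0.1045]
```

View pics/scene6b.png

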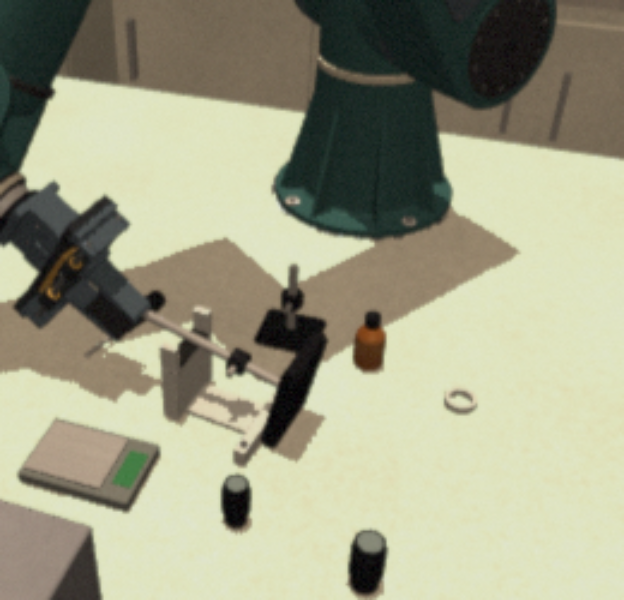

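The rod now rests on the pad: the force on the tool jumped to 12.7 N, with the rear finger pressing the rod down. The cloud slope gives a tilt of about 78.6°. I'll relieve the push, widen the jaws and withdraw.

Run:
```python
from h import *
f0=np.load('f0.npy')
def rep(n):
    f=np.array(ctrl.get_ft_force())-f0; print(n,inF(f+O).round(2),round(ctrl.get_clock(),2))
P,o=pose(np.radians(78)); ctrl.servo_line(P,rotation=o,vel=.015); rep('78')
ctrl.move_gripper(0.62); rep('open')
P=np.array(ctrl.get_eef_pos()); ph=K*np.radians(78)
d=np.sin(ph)*ex+np.cos(ph)*ez
ctrl.servo_line(P+.08*d,vel=.08); rep('out')
ctrl.servo_line(P+.16*d+[0,0,.12],vel=.2); rep('up')
p,ds=grab('scene');S=cloud('scene',ds);np.savez('scene7.npz',p=p,d=ds)
cv2.imwrite('pics/scene7b.png',cv2.resize(p[60:310,170:430,::-1],(624,600)))
p,d=grab('top');np.savez('top7.npz',p=p,d=d)
cv2.imwrite('pics/top7b.png',cv2.resize(p[130:300,130:330,::-1],(706,600)))
```

```text
78 [-0.52  1.53  0.33] 27.77
open [-0.3   0.97  0.57] 28.28
out [-0.71  1.12 -0.15] 29.43
up [-0.62  1.21 -0.84] 30.48
```

View pics/scene7b.png

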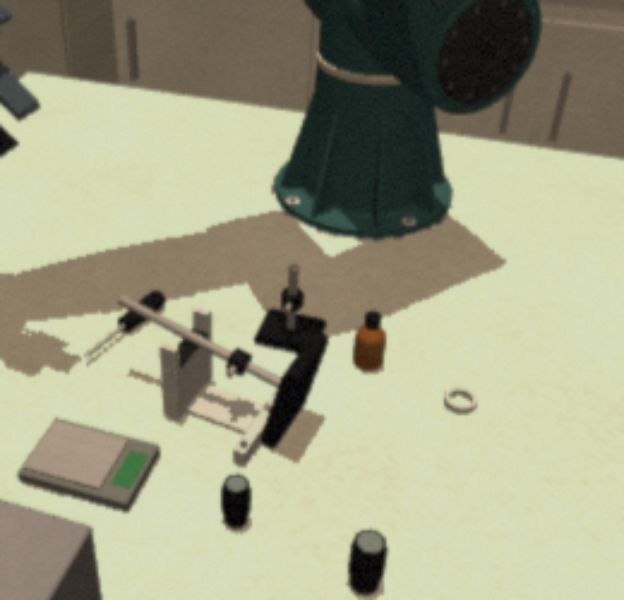

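View pics/top7b.png

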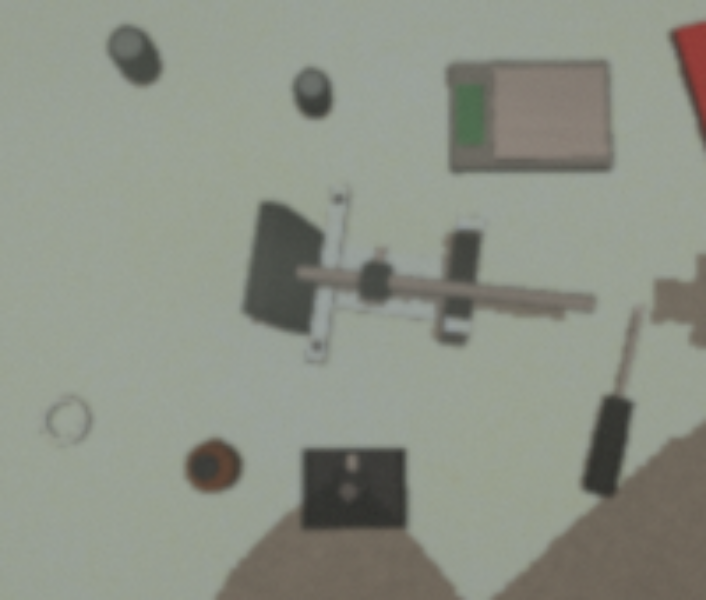

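Run:
```python
from h import *
s=lambda a:np.round(a,4)
for n in('scene','top'):
    d=np.load(n+'7.npz')['d'];f=inF(cloud(n,d).reshape(-1,3));f=f[d.ravel()>0]
    q=f[(f[:,0]>.03)&(f[:,0]<.21)&(f[:,2]>.05)&(f[:,2]<.13)&(abs(f[:,1])<.025)&((f[:,0]<.035)|(f[:,0]>.122)|((f[:,0]>.065)&(f[:,0]<.098)))]
    A=np.polyfit(q[:,0],q[:,2],1);B=np.polyfit(q[:,0],q[:,1],1)
    print(n,len(q),'tilt rad',np.pi/2-np.arctan(A[0]),'y at saddle',np.polyval(B,.11),'z mid of visible surf',np.polyval(A,.11),'end',s(q.max(0)))
    q=f[(f[:,0]>-.06)&(f[:,0]<-.0)&(f[:,2]>.03)&(abs(f[:,1])<.07)]
    print(' foot',len(q),s(q.min(0)),s(q.max(0)))
T0,T1=[np.load('top%d.npz'%i) for i in(0,7)]
for name,b in dict(short=(330,395,390,445),ba=(245,208,280,245),bb=(328,228,355,258),bottle=(280,392,315,425),scale=(395,225,480,282),driver=(455,335,495,425),ring=(215,372,250,405)).items():
    c=[]
    for t in(T0,T1):
        P=cloud('top',t['d']);m=reg('top',P,t['d'],*b,.005,.13);c.append(P[m].mean(0)[:2])
    print(name,s(c[0]),s(c[1]))
```

```text
scene 184 tilt rad 1.3617331212230321 y at saddle -0.005018973386134777 z mid of visible surf 0.0909813517469522 end [0.2045 0.0003 0.1137]
 foot 467 [-0.0403 -0.048   0.03  ] [-0.0004  0.0353  0.1214]
top 221 tilt rad 1.3591863030307694 y at saddle -0.009778532313051896 z mid of visible surf 0.09171684401014851 end [ 0.2024 -0.0034  0.1156]
 foot 580 [-0.0417 -0.0487  0.0302] [-1.000e-04  3.130e-02  1.211e-01]
short [ 0.3952 -0.0039] [ 0.3954 -0.0039]
ba [0.7284 0.1654] [0.728  0.1654]
bb [0.6968 0.0265] [0.6973 0.0267]
bottle [0.4122 0.0972] [0.4123 0.0973]
scale [ 0.6843 -0.1454] [ 0.6846 -0.1453]
driver [ 0.4379 -0.2005] [ 0.4447 -0.198 ]
ring [0.4486 0.2188] [0.4486 0.2195]
```

Run:
```python
from h import *
for i in(0,7):
    t=np.load('top%d.npz'%i);P=cloud('top',t['d']);m=reg('top',P,t['d'],450,325,500,430,.005,.13)
    v,u=np.nonzero(m);print(i,m.sum(),u.min(),u.max(),v.min(),v.max(),u.mean().round(1),v.mean().round(1))
    m2=reg('top',P,t['d'],450,370,500,430,.012,.13);print('handle',m2.sum(),P[m2].mean(0).round(4))
print(ctrl.get_clock(),np.abs(ctrl.get_dq()).max(),ctrl.get_ft_force())
```

```text
0 333 288 319 214 272 302.7 251.0
handle 276 [ 0.4261 -0.1977  0.0223]
7 376 288 318 213 270 301.6 246.6
handle 275 [ 0.4253 -0.1974  0.0223]
30.575 0.004483269965818524 [ 0.52344296 -0.75016314  0.30712431]
```

The driver's handle is unmoved; the earlier 7 mm difference was shadow and mask noise on the shaft. Everything is at rest and clear, so I'm handing in.

```bash
python3 -c "
from cell import ctrl
ctrl.close_job(); print(ctrl.get_clock())"
```

```text
the job is handed in; nothing more can be done
the job is handed in; nothing more can be done
```

The stand is lying on the saddle between the horns with its foot at the stop bar, and I handed the job in after about 30.6 s of the 51 s. No verdict is reported.

**How it was done**
- I pushed the foot at its heel with two spread fingers until it met the bar. The depth measurement then put it about 0° out of square with the rod upright.
- I tipped the post with the rear finger on the rod. The front finger stayed loosely ahead of it to ease the fall, with play on both sides so it was not gripped. Contact force during tipping was about 2 N, and 12.7 N was the largest reading, as the rod came onto the pad.
- I then eased off, opened the fingers and withdrew.

**Last checks**

| Check | Measured | Allowed |
|---|---|---|
| Tilt | about 1.36 rad in both views (about 1.37 from the geometry) | 1.31 to 1.48 rad |
| Rod at the saddle, from the middle line | about 10 mm (top view) | 30 mm |
| Rod's upper surface over the pad | about 91.5 mm, as expected for a rod lying on it | – |
| Toe, from the bar face (estimated) | about −11 mm | −25 to 0 mm |

- **Robot:** the wrist force was at noise level and the arm was clear of everything.
- **Bystanders:** all but the driver were within 1 mm of where they started.

**Disagreements**
- The whole-driver centroid differed by 7 mm from the start. Its handle had moved under 1 mm, so I take that as mask noise on the thin shaft.
- The scene view put the rod 5 mm off the middle line instead of 10 mm, because it sees mainly one side of the rod.

**Not measured:** the stand's turning speed while it landed, and its speed at rest, were not measured directly.

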